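# Index and seat the grease-trap cover

### The job

The round orange cover of the under-sink grease trap was put back turned the wrong way and stands proud on its seal. With a fingertip, push its raised bar round, either way, until the notch in its rim comes over the brass pin on the trap, then press the cover straight down until it is fully seated with the pin in the notch. Do not lift the cover off its seal, do not force it down onto the pin, and leave everything else where it is.

Things in the scene. Friction and masses are not known exactly. Their poses are not given: they have to be found in the camera images.
- trap: Fixed grey grease trap. Origin on the work surface below the cover's axis, z up, +x from that axis towards the brass pin. Deck 120 mm high, x -100 to 100, y -190 to 110 mm; pipe tails on to y = 158 and -238 mm, up to 104 mm high. The cover sits over a collar 132 mm across at its top, 132 mm high, with an ear 26 mm wide out to x = 85 mm bearing a yellow arrow that points at the pin.
- pin: Upright brass pin, 10 mm diameter with a domed top, fixed on the collar 59 mm from the cover's axis. Origin on the pin's axis at the collar's top, 132 mm above the work surface; the pin's top is 7.5 mm higher. Its outer half shows beyond the rim of the cover.
- cover: Round orange plastic cover, 120 mm diameter, flange 6 mm thick, 0.2 kg. Origin on its axis at the flange's underside, z up, +x towards its notch. It turns without end about a fixed upright axis, either way, against a seal drag of about 0.07 N m, and stays where it is left. It starts proud: underside 9 mm above the collar's top and 1.5 mm above the pin's top.
- notch (a point): Middle of the rim notch at the flange's underside, 59 mm from the axis like the pin; notch 17 mm wide, 13 mm deep. Off the pin a pressed cover stops on it 1.5 to 3 mm down; with the notch within 3 mm sideways of the pin it goes down freely, up to about 5 mm the domed pin steers it in.
- bar_top (a point): Middle of the top of the raised bar, on the cover's axis, 168 mm above the work surface while proud, 159 mm when seated. The bar is 84 mm long (along the cover's x, a white patch on its top at the notch end), 13 mm wide, and stands 21 mm above the flange's top face.
- seal (a joint): How far the cover is pressed down (m): 0 proud as at the start, 0.009 fully seated on the collar (a hard stop), negative if lifted. About 7 N of downward push moves it, at any depth, a little more when pressed fast; the seal holds the cover at whatever depth it is left.
- union_nut: Loose white ribbed pipe nut, 61 mm diameter, 22 mm tall, lying on the trap's deck; origin under its centre. Leave it.
- brush: Loose scrub brush, wooden back 60 by 170 mm, 42 mm tall, on the work surface beside the trap's +x side; origin under its centre, length along its y. Leave it.
- bucket: Loose teal plastic bucket, 226 mm across the rim, 188 mm tall, to the robot's left; origin under its centre. Leave it.
- acrylic_box: Loose clear acrylic box with a lid and steel latch, 154 by 214 mm, 81 mm tall, to the robot's right; origin under its centre. Leave it.
- cleaner: Loose green bottle, 68 mm diameter, 190 mm tall, far left; origin under its centre. Leave it.
- elbow: Loose white pipe elbow, two 75 mm legs along its x and y, 52 mm tall, near right; origin below its corner. Leave it.

How it is judged (in metres and radians):
On the way:
1. the cover is turned until its notch is over the pin (horizontal distance between notch and pin below 0.006 m), for 0.1 s.
At the end, for the whole second after the job is handed in: The cover is pressed down at least 7.5 mm of its 9 mm, the middle of its notch is within 6 mm (horizontally) of the pin's axis, and it is at rest (value of joint seal above 0.0075 m and horizontal distance between notch and pin below 0.006 m and angular speed of cover below 0.05 rad/s); the robot touches nothing.
It fails at once if the cover is lifted more than 4 mm (value of joint seal below -0.004 m).
It fails at once if the cover is forced down on the pin with more than 40 N (contact force between cover and pin above 40 N).
It fails at once if a bystander is moved more than 25 mm (distance of any of union_nut, brush, bucket, acrylic_box, cleaner, elbow from where it was at the start of the episode above 0.025 m).
It also fails if it takes over 72 s, if anything falls off the work surface, if the arm or the gripper's body presses on something with over 40 N, if the wrist force passes 120 N, or if a joint passes its speed limit or range.

### The arm

A 6-joint arm with a two-finger parallel gripper is mounted at the origin on the work surface. World frame = base frame: x ahead of the robot, y to its left, z up, the work surface at z = 0. Lengths are in mm, angles in rad, forces in N, time in s.
With the tool pointing down it reaches from about 350 to 875 mm from the base axis. Payload 4.2 kg.
Tool frame: the origin (TCP) lies midway between the tips of the shut fingers; the grasp point (between the pads) lies 19 mm behind it; z points along the fingers, y is the direction in which the jaws open and shut (so a half turn about z gives the same grasp; the last joint's range is limited). The gripper opens to 85 mm and grips with 20 to 120 N. Pads are 22 mm wide; open, the fingers measure 114 mm over their backs; the gripper's body (76 mm by 85 mm) begins 54 mm behind the grasp point. The pads swing forward as they close: fully open they stand 13 mm farther back than shut.
Start: joints at [-1.044, 0.385, 0.008, 0, -1.194, -0.259], TCP at [165.398, -602.696, 231.312] pointing down, gripper open.
Joint ranges: [-3.14, 3.14], [-1.21, 2.06], [-1.07, 1.41], [-3.16, 2.05], [-2.99, -0.16], [-3.1, 3.1]. Speed limits (rad/s): [2.79, 2.79, 3.14, 3.14, 3.14, 3.14].

### API

Orientations are given as a rotation vector (axis times angle).
In Python, from cell import manip gives the robot as it stands. The module is installed in compiled form; this text tells all that it offers.
- The arm moves only by the shell command python3 -m handwheel 'ROWS' [FORCE]. ROWS is JSON, a list that holds one entry, the list of rows, each a list of 7 numbers: the shift along the tool's x, y, z in units of 4 cm (1.0 is 4 cm), then the turn, a rotation vector about the tool's x, y, z in units of 4 degrees (1.0 is 4 degrees), then the gripper's target within -1 to 1 (shut at 1, half-way at 0, fully open at -1). A call has 1 to 8 rows; each row shifts and turns the commanded pose from where the row before left it, along the tool's axes as they then stand; what a row does not reach is not made up. A row lasts 1/10 s, in which the tool goes at most 50 mm and 8.59 degrees, less where a joint would pass 70% of its speed; a pose out of reach is approached as far as the arm can. A call with a number of a shift or a turn outside -1 to 1 is refused whole. A call with a gripper value outside its range is refused whole. The fingers move at their own pace and stop on an object; FORCE is the grip in N (left out, the last holds). Time passes only in rows, so rows that do not move let the fingers close. It gives the time, the measured TCP pose, the force and the opening at its end, in the units of the state.
- manip.state(): the state, without advancing time (a new reading comes with each control period).
- manip.grab_frame(name): name is "scene" or "top" or "wrist"; returns a dict with "img" (384x512x3 uint8, blue, green, red), "z_map" (384x512 float32, mm along the optical axis (not along the pixel's ray), 0 where there is no reading), "K" (3x3 intrinsics, pixels), "xyz" and "rotation" of the camera in the world. Camera axes: x right, y down, z forward; pixel columns grow to the right and rows downward; lengths in mm; the calibration is good to about 2 mm. A picture is of the moment at which its call begins.
- manip.job_done(): hands the job in, once; it reports no verdict.
Trained networks look in the newest picture that a camera, given by its name, has taken for a name from the list of things; names that differ only in an ending like _2 or _b are one class to them, and where a whole thing is asked for, a point or a joint stands for the part that bears it (a point fixed in the world has none). Each returns a list of dicts, best first, with "confidence" (0 to 1); they miss things now and then, are a little off and sometimes report something else, mostly with a low value. They report only what shows in the picture. A call takes as long as a camera call.
- manip.find_in(name, camera): "point" ([x, y, z] in mm, in world coordinates, good to about 4 mm: the middle of the surface that is visible of it).
- manip.spot_point(name, camera): "point" ([x, y, z] in mm, in world coordinates, good to about 4 mm: a listed point, or the origin of a listed thing).
The state is a dict: "time": time; "joints": joint angles; "qvel": joint speeds; "tau": joint torques, N m; "position": TCP position; "ee_rot": TCP orientation; "ft_force": force on the tool from outside, world axes, zero at the start; "moment": the same for the moment, N m; "finger_gap": opening from 0.0 (shut) to 1.0 (fully open).
Only numpy, scipy, OpenCV 4.12 (cv2) and the standard library are available. Lean on these libraries where they do the work, as an engineer would, in place of code of your own. Each camera call takes 0.05 s, during which the arm holds its last target. There are 200 camera calls.

## Working session

There is one attempt and no reset: what is moved stays moved. The work goes in short steps, Python scripts to look and compute and a shell command to move; the robot and the scene stay as the last step left them, time stands still between calls to the robot, and variables do not carry over. Pictures are saved under pics/ and viewed, about 8 in all and at most 12, crops included, and the job is handed in when it is done.

```bash
mkdir -p pics; python3 - <<'E'
from cell import manip
import cv2,numpy as np
s=manip.state();print(s)
ims=[]
for c in("scene","top"):
    f=manip.grab_frame(c);cv2.imwrite(f"pics/{c}0.png",f["img"])
    print(c,f["xyz"],np.round(f["rotation"],3).tolist(),f["K"][0][0])
    for n in("pin","notch","bar_top","cover","trap","union_nut","brush"):
        r=manip.spot_point(n,c);print(n,[(np.round(q["point"],1).tolist(),round(q["confidence"],2)) for q in r[:2]])
    ims.append(f["img"])
cv2.imwrite("pics/a.png",cv2.resize(np.vstack(ims),(0,0),fx=.78,fy=.78))
E
```

```text
{'time': 0.0, 'joints': array([-1.04443457e+00,  3.85561406e-01,  6.63948591e-03, -5.05941617e-04,
       -1.19400750e+00, -2.58625689e-01]), 'qvel': array([-7.99938397e-05, -1.77440536e-04,  3.26567074e-04, -6.89427066e-05,
       -4.42893056e-04,  6.00297226e-04]), 'tau': array([ 7.12510282e-04, -3.92287982e+01,  1.88400793e+01,  4.18635160e+00,
       -4.59115603e-03, -1.41400159e-05]), 'position': array([ 165.2255962 , -602.16195529,  230.22297621]), 'ee_rot': array([ 0.41896215, -3.1131443 , -0.00337799]), 'ft_force': array([-0.25954459, -0.44091927,  0.35281934]), 'moment': array([ 0.001123  , -0.02191325,  0.07771687]), 'finger_gap': 1.0000262992375006}
scene [1447.85011024 -849.99279971 1104.19757866] [-2.095, -0.913, 0.455] 416.91426383286745
pin [([469.5, 43.6, 138.8], 0.56)]
notch [([468.9, 42.0, 140.3], 0.71), ([637.8, -53.9, -4.1], 0.46)]
bar_top [([530.2, 62.6, 160.1], 0.95)]
cover [([524.4, 61.1, 139.8], 0.62)]
trap []
union_nut [([466.7, -60.0, 118.2], 0.69)]
brush [([635.8, -54.5, -0.5], 0.56), ([525.4, 61.7, 163.9], 0.27)]
top [ 439.53087264  -19.74515748 1264.3638616 ] [-2.185, 2.158, -0.122] 353.60424327569746
pin [([525.2, 62.5, 169.7], 0.64)]
notch [([469.7, 41.1, 137.5], 0.58), ([343.6, -424.5, -6.1], 0.28)]
bar_top [([527.6, 63.6, 171.7], 0.6)]
cover [([527.1, 66.1, 141.5], 0.96), ([524.2, -536.2, -0.6], 0.19)]
trap [([523.5, 59.0, 3.0], 0.68), ([639.0, -49.9, 0.3], 0.38)]
union_nut [([466.1, -60.0, 121.7], 0.61)]
brush [([641.4, -53.2, 0.5], 0.77), ([467.5, -55.4, 119.7], 0.29)]
```

View pics/a.png

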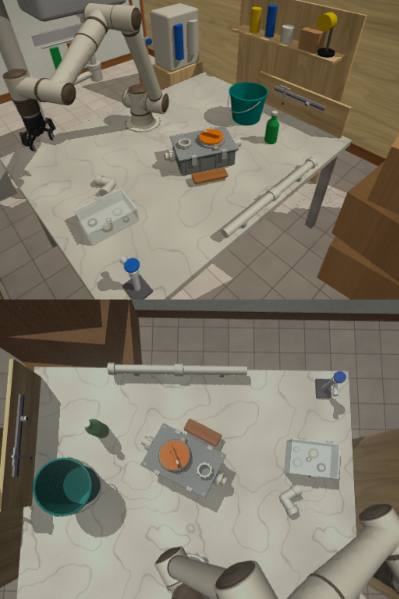

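```bash
python3 - <<'E'
import cv2,numpy as np
t=cv2.imread("pics/top0.png");s=cv2.imread("pics/scene0.png")
a=cv2.resize(t[155:265,175:305],(0,0),fx=5,fy=5,interpolation=cv2.INTER_CUBIC)
cv2.imwrite("pics/b.png",a)
E
```

```text
(no output)
```

View pics/b.png

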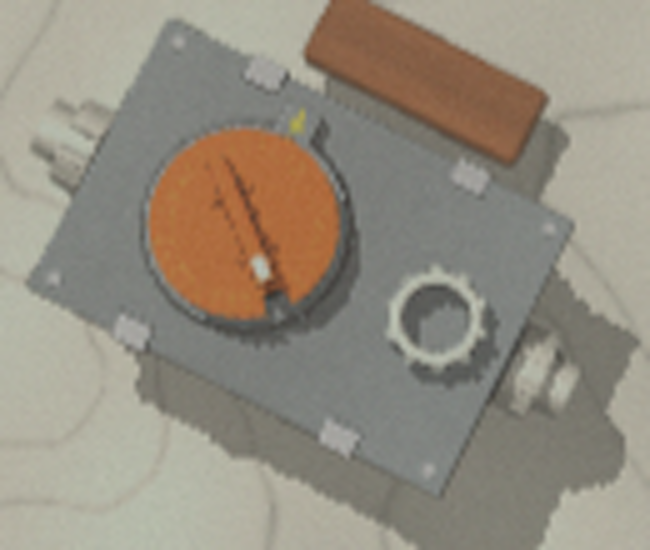

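```bash
cat > h.py <<'E'
from cell import manip
import numpy as np
from scipy.spatial.transform import Rotation as R
def to(p,yaw):
    """tool-axis shift (units of 4cm) to p, then turn (units of 4deg) to tool-x heading yaw, pointing down"""
    s=manip.state();r=R.from_rotvec(s["ee_rot"])
    d=r.inv().apply(np.array(p)-s["position"])/40
    y=np.radians(yaw);x=np.array([np.cos(y),np.sin(y),0]);z=np.array([0,0,-1.])
    t=R.from_matrix(np.c_[x,np.cross(z,x),z])
    print("t",round(s["time"],2),"pos",s["position"].round(1),"yaw",np.degrees(np.arctan2(*r.as_matrix()[1::-1,0])).round(1),"F",s["ft_force"].round(1),"q6",s["joints"][5].round(2))
    print("shift",d.round(2),"turn",(np.degrees((r.inv()*t).as_rotvec())/4).round(2))
E
python3 -c "
from h import *
to([490.6,78.2,240],291)"
```

```text
t 0.8 pos [ 165.4 -602.7  231.3] yaw -164.7 F [-0.4 -0.1 -0.4] q6 -0.26
shift [-12.34  14.27  -0.22] turn [ -0.    -0.   -23.91]
```

```bash
python3 -m handwheel '[[[-0.62,0.71,-0.02,0,0,0,1],[-0.62,0.71,-0.02,0,0,0,1],[-0.62,0.71,-0.02,0,0,0,1],[-0.62,0.71,-0.02,0,0,0,1],[-0.62,0.71,-0.02,0,0,0,1],[-0.62,0.71,-0.02,0,0,0,1],[-0.62,0.71,-0.02,0,0,0,1],[-0.62,0.71,-0.02,0,0,0,1]]]' 40
python3 -m handwheel '[[[-0.62,0.71,0,0,0,0,1],[-0.62,0.71,0,0,0,0,1],[-0.62,0.71,0,0,0,0,1],[-0.62,0.71,0,0,0,0,1],[-0.62,0.71,0,0,0,0,1],[-0.62,0.71,0,0,0,0,1],[-0.62,0.71,0,0,0,0,1],[-0.62,0.71,0,0,0,0,1]]]'
python3 -m handwheel '[[[-0.62,0.71,0,0,0,0,1],[-0.62,0.71,0,0,0,0,1],[-0.62,0.71,0,0,0,0,1],[-0.62,0.71,0,0,0,0,1],[0,0,0,0,0,-1,1],[0,0,0,0,0,-1,1],[0,0,0,0,0,-1,1],[0,0,0,0,0,-1,1]]]'
python3 -m handwheel '[[[0,0,0,0,0,-1,1],[0,0,0,0,0,-1,1],[0,0,0,0,0,-1,1],[0,0,0,0,0,-1,1],[0,0,0,0,0,-1,1],[0,0,0,0,0,-1,1],[0,0,0,0,0,-1,1],[0,0,0,0,0,-1,1]]]'
python3 -m handwheel '[[[0,0,0,0,0,-1,1],[0,0,0,0,0,-1,1],[0,0,0,0,0,-1,1],[0,0,0,0,0,-1,1],[0,0,0,0,0,-1,1],[0,0,0,0,0,-1,1],[0,0,0,0,0,-1,1],[0,0,0,0,0,-1,1]]]'
python3 - <<'E'
from h import *
import cv2
to([490.6,78.2,240],291)
f=manip.grab_frame("wrist");cv2.imwrite("pics/c.png",f["img"]);print(f["xyz"])
f=manip.grab_frame("top");cv2.imwrite("pics/d0.png",f["img"])
for c in("wrist","top"):
  for n in("pin","notch","bar_top","cover","trap"):
    r=manip.spot_point(n,c);print(c,n,[(np.round(q["point"],1).tolist(),round(q["confidence"],2)) for q in r[:2]])
E
```

```text
time: 1.6
position: [297.0, -329.8, 238.1]
ee_rot: [-0.419, 3.113, -0.001]
ft_force: [0.4, -0.1, -0.2]
finger_gap: 0.0
time: 2.4
position: [428.3, -57.9, 238.1]
ee_rot: [-0.42, 3.112, 0.0]
ft_force: [0.8, -0.3, 0.6]
finger_gap: 0.007
time: 3.2
position: [493.4, 76.5, 237.8]
ee_rot: [-0.854, 3.023, 0.0]
ft_force: [0.0, -0.4, -0.6]
finger_gap: -0.005
time: 4.0
position: [493.4, 76.3, 237.9]
ee_rot: [-1.653, 2.671, -0.0]
ft_force: [0.1, -0.2, 0.2]
finger_gap: -0.001
time: 4.8
position: [493.4, 76.3, 237.8]
ee_rot: [-2.325, 2.112, -0.0]
ft_force: [0.1, 0.1, 0.6]
finger_gap: 0.003
t 4.8 pos [493.4  76.3 237.8] yaw -84.5 F [0.1 0.1 0.6] q6 -0.38
shift [-0.05  0.07 -0.05] turn [-0.    0.   -3.87]
[501.51391418  -6.38758833 381.37561975]
wrist pin []
wrist notch [([467.5, 40.4, 139.5], 0.67)]
wrist bar_top [([524.6, 64.4, 146.7], 0.66), ([523.3, 65.8, 168.7], 0.63)]
wrist cover [([526.4, 61.6, 143.4], 0.63)]
wrist trap [([525.2, 62.5, -0.5], 0.72), ([637.9, -52.1, 1.5], 0.68)]
top pin [([526.4, 62.2, -1.1], 0.49)]
top notch [([470.4, 40.1, 139.6], 0.86)]
top bar_top [([527.6, 64.9, 171.5], 0.6)]
top cover [([525.1, 66.1, 141.8], 0.68)]
top trap [([526.8, 61.6, -0.6], 0.7)]
```

View pics/c.png

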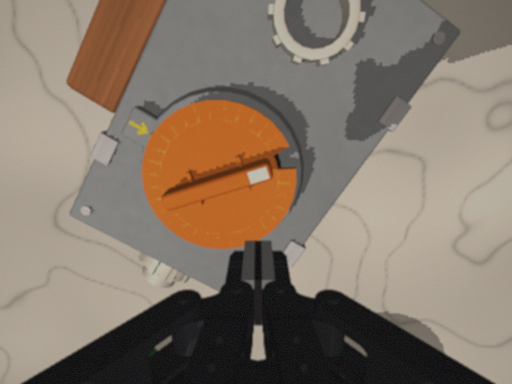

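```bash
cat >> h.py <<'E'
import cv2
def look(cam,C=None):
    f=manip.grab_frame(cam);K=np.array(f["K"]);hsv=cv2.cvtColor(f["img"],cv2.COLOR_BGR2HSV);z=f["z_map"]
    Rm=np.array(f["rotation"]);Rm=R.from_rotvec(Rm).as_matrix() if Rm.size==3 else Rm
    v,u=np.mgrid[:384,:512];P=(np.stack([(u-K[0,2])/K[0,0]*z,(v-K[1,2])/K[1,1]*z,z],-1))@Rm.T+f["xyz"]
    d=np.hypot(P[...,0]-526,P[...,1]-62);H,S,V=np.moveaxis(hsv.astype(int),-1,0)
    org=(d<75)&(H<16)&(S>150)&(P[...,2]>130)&(P[...,2]<153)
    c=cv2.findContours(org.astype(np.uint8),0,1)[0];hull=cv2.convexHull(np.vstack(c))[:,0]
    (cx,cy),rr=cv2.minEnclosingCircle(np.array([P[b,a,:2] for a,b in hull],np.float32));C=np.array([cx,cy])
    print(cam,"centre",C.round(1),"r",round(rr,1),"z",np.median(P[org][:,2]).round(1))
    for n,m in(("arrow",(d<100)&(d>55)&(H>18)&(H<36)&(S>110)&(V>90)&(P[...,2]>115)),("patch",(d<45)&(S<70)&(V>150)&(P[...,2]>150))):
        if m.sum():
            q=P[m].mean(0);e=q[:2]-C;print(n,m.sum(),q.round(1),"r",np.hypot(*e).round(1),"ang",np.degrees(np.arctan2(e[1],e[0])).round(1))
    b=(d<50)&(P[...,2]>153)&(P[...,2]<175)&(H<16)&(S>150)
    if b.sum():
        q=P[b][:,:2];w=np.linalg.svd(q-q.mean(0),full_matrices=False)[2][0];print("bar",b.sum(),q.mean(0).round(1),"z",P[b][:,2].max().round(1),"ang",np.degrees(np.arctan2(w[1],w[0])).round(1))
    return f
E
python3 -c "
from h import *
look('wrist');look('top');look('scene')"
```

```text
wrist centre [523.5  61.1] r 63.0 z 147.9
arrow 121 [591.2  31.1 133.3] r 74.0 ang -24.0
patch 240 [496.   50.8 169.3] r 29.4 ang -159.4
bar 2107 [529.   62.8] z 170.7 ang 24.4
top centre [524.   61.9] r 57.6 z 145.2
arrow 4 [589.4  31.8 130.4] r 72.0 ang -24.7
patch 7 [493.9  49.4 167.1] r 32.5 ang -157.3
bar 1 [485.2  47.1] z 164.7 ang 0.0
scene centre [524.9  59.8] r 61.2 z 145.2
arrow 6 [586.3  29.5 133.4] r 68.5 ang -26.3
patch 4 [521.6  78.4 476. ] r 18.9 ang 99.8
bar 62 [530.4  57. ] z 171.2 ang 24.8
```

```bash

python3 -m handwheel '[[[0,0,0,0,0,-1,1],[0,0,0,0,0,-1,1],[0,0,0,0,0,-1,1],[-0.07,0.06,0,0,0,-0.9,1],[0,0,0.7,0,0,0,1],[0,0,0.7,0,0,0,1],[0,0,0.4,0,0,0,1],[0,0,0.25,0,0,0,1]]]'
python3 - <<'E'
from h import *
to([490,78.2,156],291)
f=look("wrist");cv2.imwrite("pics/e.png",f["img"])
E
```

```text
time: 6.35
position: [489.7, 78.0, 154.3]
ee_rot: [2.586, -1.78, -0.002]
ft_force: [-0.1, -1.1, -0.1]
finger_gap: 0.002
t 6.35 pos [489.7  78.  154.3] yaw -69.1 F [-0.1 -1.1 -0.1] q6 -0.12
shift [-0.   -0.01 -0.04] turn [ 0.03 -0.   -0.02]
wrist centre [526.3  62.1] r 61.3 z 147.9
arrow 298 [591.2  31.1 133.2] r 71.9 ang -25.5
patch 559 [496.6  51.3 170.1] r 31.6 ang -160.1
bar 5809 [528.9  62.2] z 174.2 ang 23.6
```

View pics/e.png

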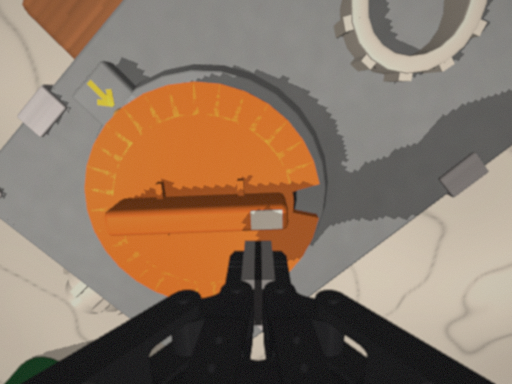

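```bash

python3 -m handwheel '[[[0.1,0,0,0,0,0,1],[0.1,0,0,0,0,0,1],[0.05,0,0,0,0,0,1],[0.05,0.03,0,0,0,-1,1],[0.05,0.03,0,0,0,-1,1],[0.05,0.03,0,0,0,-1,1],[0.05,0.03,0,0,0,-1,1],[0.05,0.03,0,0,0,-1,1]]]'
python3 -m handwheel '[[[0.05,0.03,0,0,0,-1,1],[0.05,0.03,0,0,0,-1,1],[0.05,0.03,0,0,0,-1,1],[0.05,0.03,0,0,0,-1,1],[0.05,0.03,0,0,0,-1,1]]]'
python3 - <<'E'
from h import *
y=np.radians(331)
C=np.array([526.5,62.5]);t=np.array([np.cos(y),np.sin(y)]);u=np.array([t[1],-t[0]])
to([*(C+28*u-17.5*t),155],331)
f=look("wrist");cv2.imwrite("pics/f.png",f["img"])
E
```

```text
time: 7.2
position: [494.4, 58.2, 156.8]
ee_rot: [-2.857, 1.298, -0.003]
ft_force: [0.3, 5.0, -0.2]
finger_gap: -0.001
time: 7.7
position: [497.4, 46.8, 156.6]
ee_rot: [-3.04, 0.783, -0.002]
ft_force: [-3.0, 3.6, 0.8]
finger_gap: 0.005
t 7.7 pos [497.4  46.8 156.6] yaw -28.9 F [-3.   3.6  0.8] q6 0.65
shift [0.01 0.   0.04] turn [-0.03 -0.01  0.03]
wrist centre [523.1  62.1] r 62.5 z 147.9
arrow 321 [590.9  31.3 133.4] r 74.5 ang -24.5
patch 563 [511.4  35.1 170.5] r 29.5 ang -113.4
bar 5538 [529.1  64.5] z 174.6 ang -114.4
```

View pics/f.png

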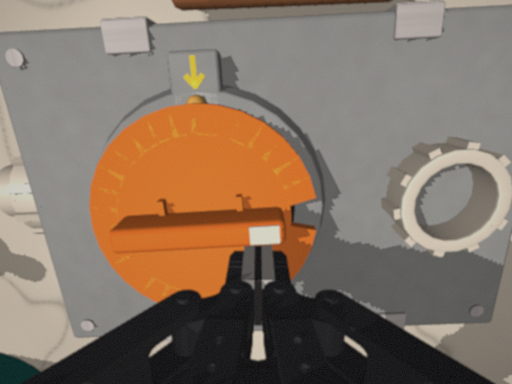

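```bash

python3 -m handwheel '[[[0.05,0.03,0,0,0,-1,1],[0.05,0.03,0,0,0,-1,1],[0.05,0.03,0,0,0,-1,1],[0.05,0.03,0,0,0,-1,1],[0.05,0.03,0,0,0,-1,1],[0.05,0.03,0,0,0,-1,1],[0.05,0.03,0,0,0,-1,1],[0.05,0.03,0,0,0,-1,1]]]'
python3 -m handwheel '[[[0.05,0.03,0,0,0,-1,1],[0.05,0.03,0,0,0,-1,1],[0.05,0.03,0,0,0,-1,1],[0.05,0.03,0,0,0,-1,1],[0.05,0.03,0,0,0,-1,1],[0.05,0.03,0,0,0,-1,1],[0.05,0.03,0,0,0,-1,1]]]'
python3 - <<'E'
from h import *
y=np.radians(31)
C=np.array([526.2,62.5]);t=np.array([np.cos(y),np.sin(y)]);u=np.array([t[1],-t[0]])
to([*(C+28*u-17.5*t),155],31)
look("wrist");
E
```

```text
time: 8.55
position: [509.2, 32.8, 156.1]
ee_rot: [-3.14, -0.083, 0.002]
ft_force: [-3.2, 0.9, 1.1]
finger_gap: 0.003
time: 9.25
position: [524.5, 28.1, 155.9]
ee_rot: [-3.027, -0.84, 0.003]
ft_force: [-2.0, 0.5, 0.2]
finger_gap: -0.003
t 9.25 pos [524.5  28.1 155.9] yaw 31.0 F [-2.   0.5  0.2] q6 1.75
shift [ 0.04 -0.02  0.02] turn [-0.01  0.03  0.  ]
wrist centre [525.3  63.5] r 60.3 z 147.9
arrow 278 [590.8  31.5 134. ] r 73.0 ang -26.0
patch 582 [539.6  35.6 171.4] r 31.4 ang -62.8
bar 5734 [526.6  67.7] z 173.8 ang 118.9
```

```bash

python3 -m handwheel '[[[0.055,0.03,0,0,0,-1,1],[0.055,0.03,0,0,0,-1,1],[0.05,0.025,0,0,0,-1,1],[0.05,0.03,0,0,0,-1,1],[0.05,0.025,0,0,0,-1,1],[0.05,0.03,0,0,0,-1,1],[0.05,0.03,0,0,0,-1,1],[0.05,0.03,0,0,0,-0.7,1]]]'
python3 - <<'E'
from h import *
y=np.radians(62)
C=np.array([526.2,62.5]);t=np.array([np.cos(y),np.sin(y)]);u=np.array([t[1],-t[0]])
to([*(C+28*u-17.5*t),155],62)
f=look("wrist");cv2.imwrite("pics/g.png",f["img"])
for n in("pin","notch"):
    r=manip.spot_point(n,"wrist");print(n,[(np.round(q["point"],1).tolist(),round(q["confidence"],2)) for q in r[:2]])
E
```

```text
time: 10.1
position: [542.9, 32.6, 155.9]
ee_rot: [2.696, 1.611, -0.002]
ft_force: [-1.9, -2.7, -0.7]
finger_gap: 0.001
t 10.1 pos [542.9  32.6 155.9] yaw 61.7 F [-1.9 -2.7 -0.7] q6 2.29
shift [ 0.03 -0.02  0.02] turn [-0.01  0.02 -0.07]
wrist centre [525.2  62.2] r 61.3 z 147.9
arrow 220 [591.2  31.4 133.9] r 72.8 ang -25.0
patch 578 [552.1  46.3 171.1] r 31.3 ang -30.7
bar 5748 [524.4  67.7] z 174.6 ang -31.1
pin [([572.7, 40.0, 132.1], 0.45), ([528.6, 67.8, 142.4], 0.27)]
notch [([570.5, 32.0, 140.8], 0.86), ([638.9, -55.4, 0.5], 0.37)]
```

View pics/g.png

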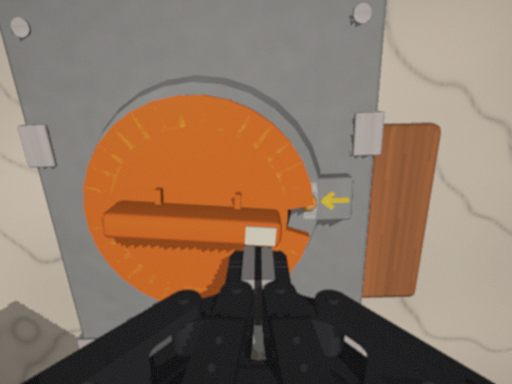

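```bash

python3 -m handwheel '[[[0.03,0.015,0,0,0,-0.5,1],[0.03,0.01,0,0,0,-0.5,1],[0.03,0.01,0,0,0,-0.5,1],[0,0,0,0,0,0,1]]]'
python3 - <<'E'
from h import *
f=look("wrist");cv2.imwrite("pics/i.png",cv2.resize(f["img"][130:290,180:380],(0,0),fx=3.5,fy=3.5))
for n in("pin","notch"):
    r=manip.spot_point(n,"wrist");print(n,[(np.round(q["point"],1).tolist(),round(q["confidence"],2)) for q in r[:2]])
E
```

```text
time: 10.65
position: [546.6, 35.7, 156.0]
ee_rot: [2.609, 1.748, 0.001]
ft_force: [1.6, -2.8, -0.8]
finger_gap: -0.002
wrist centre [524.6  63.6] r 60.8 z 147.9
arrow 249 [589.2  32.4 134.3] r 71.8 ang -25.7
patch 571 [554.2  50.1 170.9] r 32.5 ang -24.5
bar 5706 [523.9  67.5] z 174.5 ang -23.3
pin [([571.4, 42.3, 129.7], 0.76)]
notch [([577.2, 40.8, 143.0], 0.9)]
```

View pics/i.png

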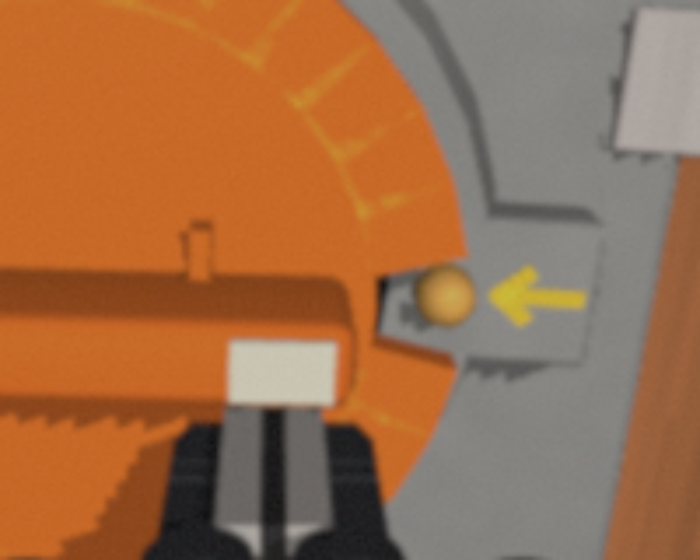

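```bash

python3 -m handwheel '[[[0.02,0.01,0,0,0,-0.4,1],[0,0,0,0,0,0,1],[0,0,0,0,0,0,1]]]'
python3 - <<'E'
from h import *
f=look("wrist");cv2.imwrite("pics/j.png",cv2.resize(f["img"][130:290,180:380],(0,0),fx=3.5,fy=3.5))
E
```

```text
time: 11.1
position: [547.0, 36.8, 155.9]
ee_rot: [2.584, 1.787, 0.001]
ft_force: [0.3, -1.6, -0.1]
finger_gap: -0.002
wrist centre [524.8  63.8] r 60.5 z 147.9
arrow 244 [589.1  32.8 134.9] r 71.4 ang -25.7
patch 558 [554.6  51.3 170.4] r 32.3 ang -22.8
bar 5686 [523.8  67.4] z 174.4 ang -21.2
```

View pics/j.png

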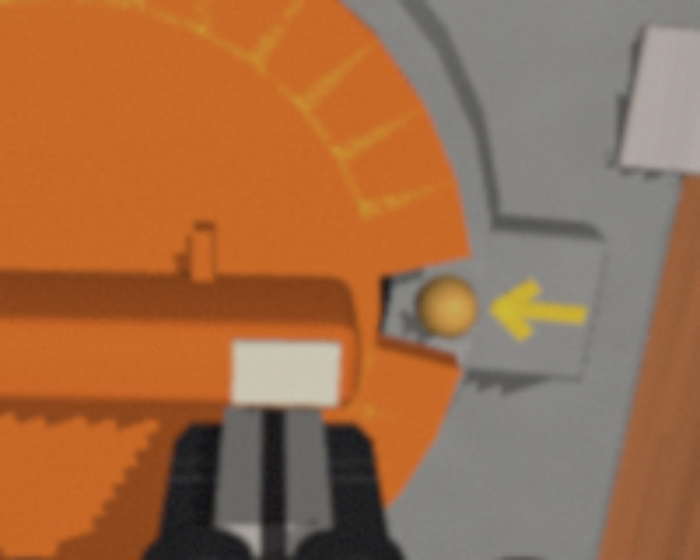

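```bash

python3 -m handwheel '[[[-0.2,0,0,0,0,0,1],[0,0,-0.7,0,0,0,1],[0,0,0,0,0,0,1],[0.32,-0.35,0,0,0,0,1],[0.32,-0.35,0,0,0,0,1],[0,0,0,0,0,0,1],[0,0,0.2,0,0,0,1],[0,0,0,0,0,0,1]]]'
python3 - <<'E'
from h import *
to([526,62.5,168],68)
f=look("wrist");cv2.imwrite("pics/k.png",f["img"])
E
```

```text
time: 11.95
position: [526.1, 62.6, 174.2]
ee_rot: [-2.583, -1.786, 0.004]
ft_force: [-0.2, -0.1, 0.5]
finger_gap: 0.003
t 11.95 pos [526.1  62.6 174.2] yaw 69.3 F [-0.2 -0.1  0.5] q6 2.36
shift [-0.   -0.    0.15] turn [-0.03  0.02  0.33]
wrist centre [525.1  63.8] r 60.4 z 147.9
arrow 198 [588.9  33.1 135.3] r 70.8 ang -25.7
patch 425 [552.8  53.4 172.7] r 29.6 ang -20.6
bar 3743 [522.6  69. ] z 170.6 ang -20.1
```

View pics/k.png

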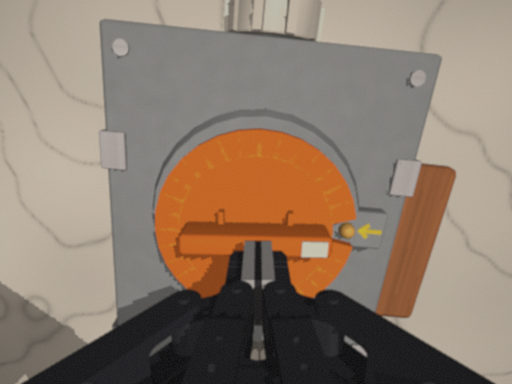

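```bash

python3 -m handwheel '[[[0,0,0.05,0,0,0,1],[0,0,0.05,0,0,0,1],[0,0,0.05,0,0,0,1],[0,0,0.03,0,0,0,1],[0,0,0.03,0,0,0,1],[0,0,0.03,0,0,0,1]]]'
python3 -m handwheel '[[[0,0,0.03,0,0,0,1],[0,0,0.03,0,0,0,1],[0,0,0,0,0,0,1]]]'
```

```text
time: 12.6
position: [526.9, 62.9, 167.3]
ee_rot: [2.583, 1.787, 0.0]
ft_force: [-3.4, 0.9, 7.9]
finger_gap: 0.0
time: 12.9
position: [526.9, 62.9, 164.9]
ee_rot: [2.583, 1.787, 0.001]
ft_force: [-2.9, -0.4, 5.8]
finger_gap: 0.001
```

Moving at about 7 N past the pin-stop depth approaches; continue in small steps.

```bash

python3 -m handwheel '[[[0,0,0.03,0,0,0,1],[0,0,0.03,0,0,0,1],[0,0,0.03,0,0,0,1],[0,0,0,0,0,0,1]]]'
python3 -m handwheel '[[[0,0,0.03,0,0,0,1],[0,0,0.03,0,0,0,1],[0,0,0,0,0,0,1]]]'
```

```text
time: 13.3
position: [526.9, 62.9, 161.5]
ee_rot: [2.583, 1.787, 0.001]
ft_force: [-2.7, -0.1, 7.2]
finger_gap: 0.001
time: 13.6
position: [526.9, 62.9, 159.1]
ee_rot: [2.583, 1.787, 0.001]
ft_force: [-2.7, 0.3, 5.9]
finger_gap: -0.003
```

```bash

python3 -m handwheel '[[[0,0,0.02,0,0,0,1],[0,0,0.02,0,0,0,1],[0,0,0,0,0,0,1]]]'
```

```text
time: 13.9
position: [527.0, 62.9, 158.9]
ee_rot: [2.582, 1.788, 0.001]
ft_force: [-4.4, 0.9, 14.5]
finger_gap: 0.0
```

Hard stop reached (force doubled with no travel). Retreat and check.

```bash

python3 -m handwheel '[[[0,0,-0.1,0,0,0,1],[0,0,-0.4,0,0,0,1],[0,0,-0.7,0,0,0,1],[0,0,-0.7,0,0,0,1],[-0.5,0,-0.5,0,0,0,1],[-0.5,0,0,0,0,0,1],[0,0,0,0,0,0,1]]]'
python3 - <<'E'
from h import *
to([526,62.5,168],68)
f=look("wrist");cv2.imwrite("pics/l.png",f["img"])
for n in("pin","notch","bar_top"):
    r=manip.spot_point(n,"wrist");print(n,[(np.round(q["point"],1).tolist(),round(q["confidence"],2)) for q in r[:2]])
E
```

```text
time: 14.6
position: [511.5, 24.1, 252.0]
ee_rot: [-2.585, -1.784, -0.0]
ft_force: [0.6, 0.8, -0.8]
finger_gap: -0.001
t 14.6 pos [511.5  24.1 252. ] yaw 69.2 F [ 0.6  0.8 -0.8] q6 2.42
shift [ 1.03 -0.    2.1 ] turn [-0.01 -0.01  0.3 ]
wrist centre [525.2  63.5] r 59.9 z 138.9
arrow 122 [589.3  32.5 134.4] r 71.2 ang -25.8
patch 583 [545.4  81.6 310.6] r 27.2 ang 41.8
bar 1614 [520.2  66.8] z 161.9 ang -21.4
pin [([572.2, 40.9, 131.8], 0.57)]
notch [([575.3, 39.8, 135.1], 0.94)]
bar_top [([525.4, 64.8, 159.6], 0.62)]
```

View pics/l.png

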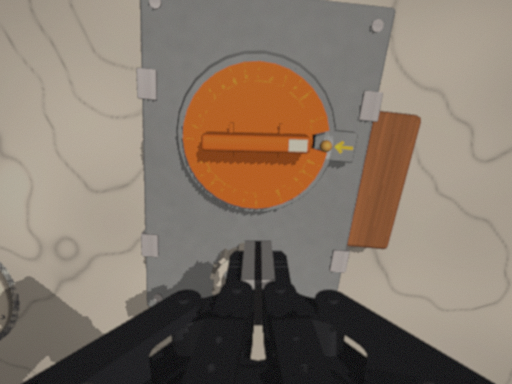

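The flange's top face now measures 138.9 mm, down 9.0 mm. The pin, at about (326,145) in the picture, stands in the notch. The robot is clear of everything, so I'm handing in.

```bash
python3 -c "
from cell import manip
print(manip.job_done())"
```

```text
the job is handed in; nothing more can be done
None
```

The cover is seated with the brass pin in its notch, and I handed the job in at about 15 s of the 72 s allowed.

**What I did:** I shut the gripper and pushed the raised bar about 135° counter-clockwise with the fingertip. The last few degrees were set from close-up wrist pictures. I then pressed straight down on the middle of the bar in small steps, at about 6–8 N, until it met the hard stop at about 14.5 N, and backed off upwards.

**Last checks:**
- **Depth:** the flange's top face went from 147.9 to 138.9 mm, which is the full 9 mm. The bar's top reads 159.6 mm, against 159 mm when seated.
- **Alignment:** the pin stands in the notch in the picture. The detectors put pin and notch about 3 mm apart, within their error.
- **Clearance:** the arm is about 90 mm above the cover and touching nothing; the wrist force is near zero.

**What disagreed:** the bar's angle from the wrist depth data read about 4° past the pin's direction. The close-up picture showed the pin in the middle of the notch, so I went by that, and the cover then went down freely. In the final check the white-patch reading was invalid and I ignored it.

**Not checked:** I did not measure the loose objects again at the end. The force readings showed contact only while pushing and pressing the cover.

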